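# Lock the board holder's carriage with its spring index pin

## Task

Take the spring index pin out of its stand, put its tip through the hole in the board holder's sliding carriage so that it presses on the covered bar below, and with the pin gently drag the carriage towards the far end of the rail until the tip drops into the hidden notch. Stop there without forcing the pin, leave it standing fully home with its collar flat on the carriage, and let go; leave the plain plug and everything else on the bench alone.

Things in the scene. Friction and masses are not known exactly. Their poses are not given: they have to be found in the camera images.
- rail: Board holder fixed to the bench: aluminium channel rail 340 mm long (its y), 84 wide, a flat carriage on top. Origin: middle of its underside. Under the carriage lies a fixed steel bar, top 20 mm above the origin, with one notch across it 11 mm long along y, 12 deep; its centre, different every time and covered by the carriage, lies at y = -15 to +35 mm, 25 mm or more beyond the hole's start.
- carriage (a joint): Slide of the carriage along the rail's +y, in m: 0 at the near stop (its hole at y = -50 mm of the rail), 0.10 at the far stop (y = +50 mm). Starts at 0 to 0.01; about 1 N of friction. The far end is the +y end, from which the carriage stands away at the start; the carriage has a 14 mm high cross fence at its end on that side.
- carriage_hole (a point): Centre of the carriage's hole, in its top face, 42 mm above the bench and 22 mm above the bar's top. The carriage is an aluminium plate 64 x 200 x 8 mm; the hole in its middle is 11.5 mm in diameter with a small chamfer. Axes: y is the way it slides to the far end, z up.
- pin_mid (a point): Spring index pin, 120 to 200 g: middle of its upright black square handle, 20 x 20 x 55 mm, x and y across the flats, z up. Under the handle a round steel collar, 34 mm in diameter, 6 thick, underside 33.5 mm below this point. Starts in one of the stand's holes, collar on the stand's top. Home in the notch, the collar lies on the carriage and this point is 75.5 mm above the bench.
- pin_tip (a point): Lower end of the pin's spring plunger, 8 mm in diameter, slightly tapered, on the pin's axis; with the plunger free it is 30 mm below the collar's underside (63.5 mm below the handle's middle).
- plunger (a joint): How far the plunger is pushed up into the pin, in m: 0 free, 0.014 at its stop. Spring: 1.4 N at first plus 0.35 N per mm, about 3 N at 5 mm. It springs out over the notch. On the bar beside the notch the collar meets the carriage only once the plunger is in by 8 mm; in the notch it is then free.
- stand: Grey pin stand fixed to the bench, 60 x 130 x 45 mm, origin in the middle of its underside, with two holes 15 mm in diameter, 40 deep, 35 mm to either side of its middle along its y. One holds the index pin, the other the plug.
- plug_mid (a point): Plain plug, not wanted: low round black knob, 26 mm in diameter, on a 32 mm flange, 19 mm high in all, in the stand's other hole. This point is 10 mm above the stand's top.
- board: Small green circuit board on a black foot, 55 x 85 mm, 12 mm high, lying loose. Origin under its centre. To be left alone.
- spool: Grey solder spool standing on end, 56 mm in diameter, 38 mm high. Origin under its centre. To be left alone.
- tray: Grey divided parts tray, 100 x 140 x 30 mm. Origin under its centre.
- strip: Green connector strip, 12 x 130 x 14 mm, lying loose. Origin under its centre. To be left alone.
- tin: Open round steel tin of copper tip cleaner, 68 mm in diameter, 30 mm high. Origin under its centre. To be left alone.
- driver: Screwdriver, 150 mm long, lying loose. To be left alone.
Things that resemble listed ones, but are neither listed nor needed, are in the scene too. Leave any blue or red look-alike of the part that bears pin_mid alone.

How it is judged (in metres and radians):
On the way, in this order (a step that is already met when the one before it is completed fails the run):
1. the pin's tip is through the carriage's hole and presses on the bar below, plunger pushed in by more than 1 mm (horizontal distance between pin_tip and carriage_hole below 0.006 m and z of pin_tip in the frame of rail between 0.017 and 0.0225 m and value of joint plunger above 0.001 m and distance of carriage_hole from where it was at the start of the episode below 0.015 m), for 0.1 s.
2. with the tip still pressing on the bar, the carriage has been dragged more than 15 mm (horizontal distance between pin_tip and carriage_hole below 0.006 m and z of pin_tip in the frame of rail between 0.017 and 0.0225 m and value of joint plunger above 0.001 m and distance of carriage_hole from where it was at the start of the episode above 0.015 m).
3. the tip has dropped into the notch (horizontal distance between pin_tip and carriage_hole below 0.006 m and z of pin_tip in the frame of rail below 0.015 m), for 0.2 s.
At the end, for the whole second after the job is handed in: The pin stands let go in the carriage's hole, upright within 4 degrees, its collar on the carriage within 2.5 mm and its tip at least 5 mm below the top of the bar, that is, in the notch; the tip is within 6 mm of the hole's axis (all of step 3 and z of pin_tip in the frame of rail above 0.008 m and z of pin_mid in the frame of rail below 0.078 m and angle between pin_mid's own z axis and vertical below 0.07 rad); the robot touches nothing.
It fails at once if the pin is forced: more than 30 N between the pin and the board holder (contact force between pin and rail above 30 N).
It fails at once if the gripper itself pushes on the board holder (more than 3 N) (contact force between the fingers and rail above 3 N).
It fails at once if the plug is taken or knocked (moved more than 10 mm) (distance of plug_mid from where it was at the start of the episode above 0.01 m).
It fails at once if the board, the spool, the screwdriver, the strip or the tin is moved more than 20 mm (distance of any of board, spool, driver, strip, tin from where it was at the start of the episode above 0.02 m).
It also fails if it takes over 61 s, if anything falls off the work surface, if the arm or the gripper's body presses on something with over 40 N, if the wrist force passes 120 N, or if a joint passes its speed limit or range.

## Robot

A 6-joint arm with a two-finger parallel gripper is mounted at the origin on the work surface. World frame = base frame: x ahead of the robot, y to its left, z up, the work surface at z = 0. Lengths are in m, angles in degrees, forces in N, time in s.
With the tool pointing down it reaches from about 0.3 to 0.75 m from the base axis. Payload 8.5 kg.
Tool frame: the origin (TCP) lies at the very end of the fingers, on their centre line; the grasp point (between the pads) lies 19 mm behind it (hold_point_z is the distance from the TCP to the grasp point, in m); z points along the fingers, y is the direction in which the jaws open and shut (so a half turn about z gives the same grasp; the last joint's range is limited). The gripper opens to 85 mm and grips with 20 to 120 N. Pads are 22 mm wide; open, the fingers measure 114 mm over their backs; the gripper's body (76 mm by 85 mm) begins 54 mm behind the grasp point. The pads swing forward as they close: fully open they stand 13 mm farther back than shut.
Start: joints at [55.273, 21.807, 74.336, -0, 83.858, -12.336], TCP at [0.21, 0.509, 0.231] pointing down, gripper open.
Joint ranges: [-178.18, 178.18], [-50.72, 133.34], [12.68, 142.11], [-81.47, 261.47], [9.98, 163.14], [-165.26, 165.26]. Speed limits (degrees/s): [136.94, 136.94, 180, 180, 180, 180].

## Interface

Orientations are given as a 3x3 rotation matrix whose columns are the frame's x, y, z axes.
In Python, from rig import observe, get_image, close_job, hold_point_z gives the robot as it stands. The module is installed in compiled form; this text tells all that it offers.
- The arm moves only by the tool jog_arm, never from a script. Its arguments are lists of equal length, an entry for each row: "travel": the shift along the world's x, y, z in m, a list of three; "dr": the turn, a rotation vector about the world's x, y, z in rad, a list of three. In form: {"travel": [[x, y, z], ...], "dr": [[rx, ry, rz], ...]}. A call has 1 to 20 rows; each row shifts and turns the commanded pose from where the row before left it; what a row does not reach is not made up. A row lasts 1/12 s, in which the tool goes at most 41.7 mm and 7.16 degrees, less where a joint would pass 70% of its speed; a pose out of reach is approached as far as the arm can. A call with a gripper value outside its range is refused whole. "jaw" is the finger opening in m, from 0 to 0.0854, set as the call begins (left out, the last holds). The fingers move at their own pace and stop on an object; "newtons" is the grip in N (left out, the last holds). Time passes only in rows, so rows that do not move let the fingers close. It gives the time, the measured TCP pose, the force and the opening at its end, in the units of the state.
- observe(): the state, without advancing time (a new reading comes with each control period).
- get_image(name): name is "scene" or "side" or "wrist"; returns a dict with "color" (400x640x3 uint8, red, green, blue), "fovy" (degrees; the focal length in pixels is half the picture's height over the tangent of half this angle, whatever the lens; pixels are square), "cx", "cy" (the principal point, pixels), "R" (3x3) and "t" (3): a world point X has camera coordinates R X + t. Camera axes: x right, y down, z forward; pixel columns grow to the right and rows downward; lengths in m; the calibration is good to about 2 mm. A picture is of the moment at which its call begins. There is no depth.
- close_job(): hands the job in, once; it reports no verdict.
The state is a dict: "time_s": time; "q": joint angles; "qvel": joint speeds; "joint_efforts": joint torques, N m; "position": TCP position; "tool_rot": TCP orientation; "ft_force": force on the tool from outside, world axes, zero at the start; "wrist_torque": the same for the moment, N m; "grip_width": finger opening in m.
Only numpy, scipy, OpenCV 4.12 (cv2) and the standard library are available. Lean on these libraries where they do the work, as an engineer would, in place of code of your own. Each camera call takes 0.05 s, during which the arm holds its last target.

## Working session

There is one attempt and no reset: what is moved stays moved. The work goes in short steps, Python scripts to look and compute and a tool call to move; the robot and the scene stay as the last step left them, time stands still between calls to the robot, and variables do not carry over. Pictures are saved under pics/ and viewed, and the job is handed in when it is done.

Besides the shell and the picture viewer there is one more tool, called after "Call:" as name(argument=value, ...) on one line, values as JSON. jog_arm: Moves the arm, as the interface text tells. Its arguments: {"type":"object","properties":{"travel":{"type":"array"},"dr":{"type":"array"},"jaw":{"type":"number"},"newtons":{"type":"number"}},"required":["travel","dr"]}

```bash
mkdir -p pics
cat > h.py <<'E'
import numpy as np,cv2
from rig import *
def snap(name,tag):
    im=get_image(name); cv2.imwrite(f'pics/{tag}.png',im['color'][:,:,::-1])
    np.savez(f'pics/{tag}.npz',**im); return im
def load(tag): return np.load(f'pics/{tag}.npz')
def K(im):
    f=200/np.tan(np.radians(float(im['fovy']))/2); return f
def ray(im,u,v):
    R=np.array(im['R']);t=np.array(im['t']);f=K(im)
    d=R.T@np.array([(u-im['cx'])/f,(v-im['cy'])/f,1]); return -R.T@t,d
def atz(im,u,v,z):
    c,d=ray(im,u,v); return c+d*(z-c[2])/d[2]
def proj(im,X):
    p=np.array(im['R'])@np.array(X)+np.array(im['t']); f=K(im); return np.array([im['cx']+f*p[0]/p[2],im['cy']+f*p[1]/p[2]])
def crop(tag,x0,y0,w,h,s,out):
    a=cv2.imread(f'pics/{tag}.png')[y0:y0+h,x0:x0+w]; cv2.imwrite(f'pics/{out}.png',cv2.resize(a,None,fx=s,fy=s,interpolation=cv2.INTER_CUBIC))
E
python3 - <<'E'
from h import *
for n in ['scene','side','wrist']:
    im=snap(n,n+'0'); c=-np.array(im['R']).T@im['t']; print(n,im['fovy'],im['cx'],im['cy'],c.round(3),im['R'].round(3).tolist())
print(observe(),hold_point_z)
E
```

```text
scene 55.404093306550514 324.4909465106178 200.65840046274278 [1.393 0.3   0.612] [[-0.345, 0.939, 0.008], [0.481, 0.184, -0.857], [-0.806, -0.291, -0.515]]
side 42.948480863771564 315.5513486421805 196.4293994097821 [ 0.49  -0.793  1.073] [[0.994, -0.111, 0.01], [-0.079, -0.764, -0.641], [0.079, 0.636, -0.768]]
wrist 61.29555725621906 317.51802866675996 200.04553621395934 [0.134 0.54  0.374] [[0.382, 0.924, -0.001], [0.877, -0.362, 0.315], [0.291, -0.121, -0.949]]
{'time_s': 0.15, 'q': array([ 5.52724129e+01,  2.18322439e+01,  7.43709855e+01, -5.25801053e-04,
        8.38589504e+01, -1.23351041e+01]), 'qvel': array([ 0.11050796, -0.12430336, -0.24251731, -0.01350947, -0.00986807,
       -0.0283637 ]), 'joint_efforts': array([ 1.96909830e-03, -4.48626924e+01, -2.31345141e+01, -2.28109116e-04,
        3.82712067e-03,  8.95960511e-05]), 'position': array([0.20939295, 0.50834466, 0.23087481]), 'tool_rot': array([[-9.24596328e-01,  3.80947840e-01, -6.10737244e-04],
       [ 3.80948265e-01,  9.24595920e-01, -8.97126512e-04],
       [ 2.22926757e-04, -1.06213917e-03, -9.99999411e-01]]), 'ft_force': array([-0.02257764, -0.4453477 ,  0.17694529]), 'wrist_torque': array([-0.03827925, -0.03580438,  0.00381831]), 'grip_width': 0.08542668122803654} 0.0187
```

View pics/scene0.png

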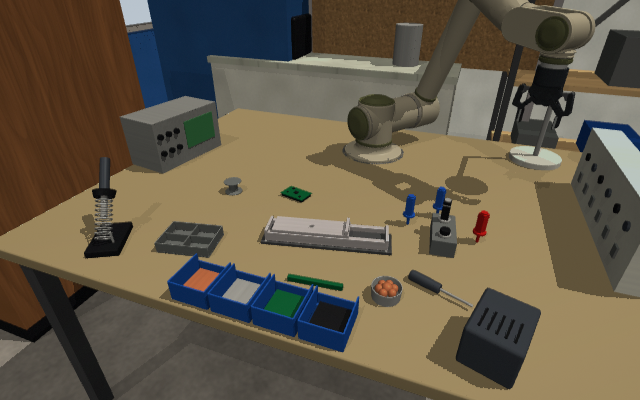

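View pics/side0.png

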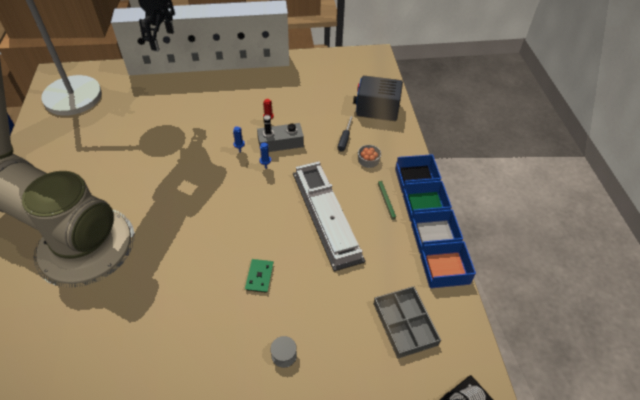

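View pics/wrist0.png

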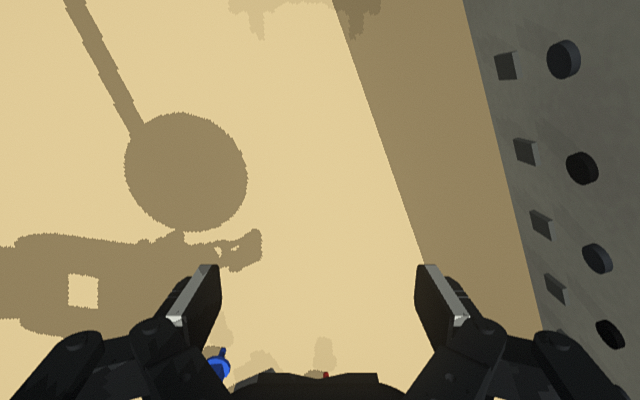

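Run:
```python
from h import *
crop('side0',220,85,160,120,5,'c1'); crop('side0',285,155,90,120,5,'c2'); crop('scene0',380,175,130,90,6,'c3'); crop('scene0',250,200,160,70,5,'c4')
```

```text
(no output)
```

View pics/c1.png

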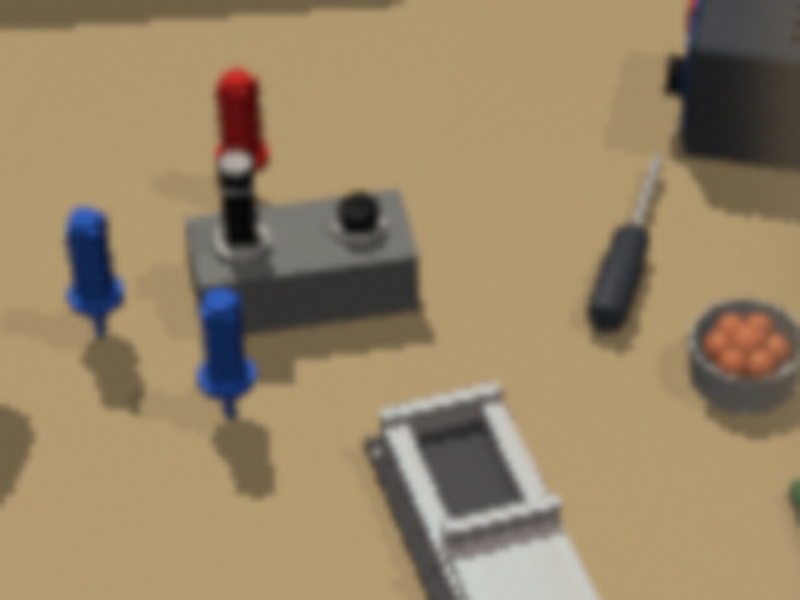

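View pics/c2.png

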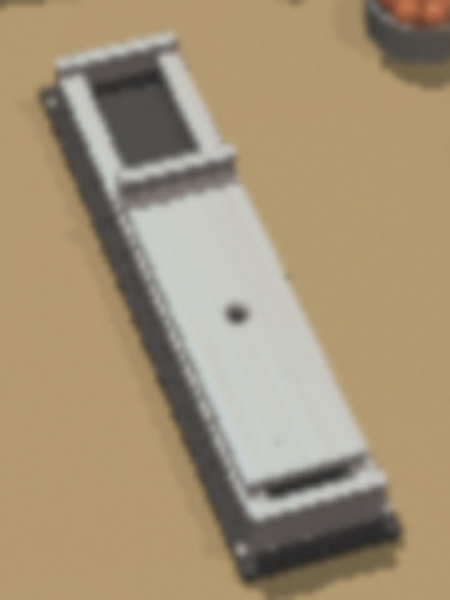

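View pics/c3.png

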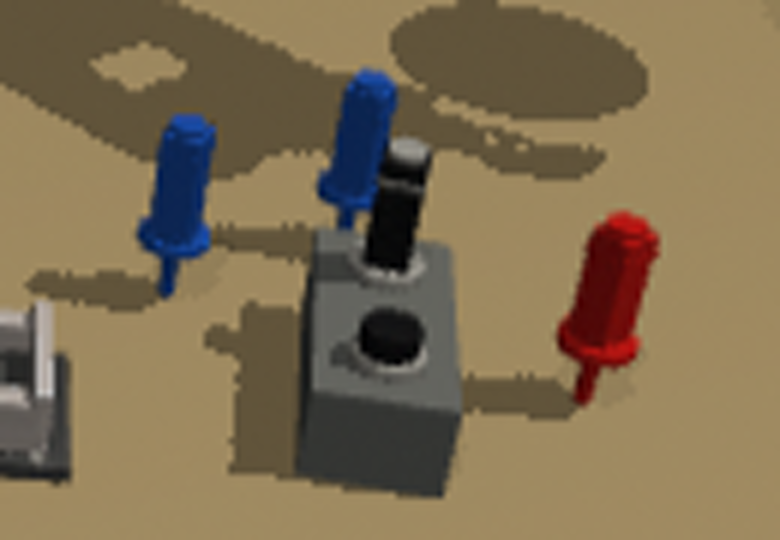

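View pics/c4.png

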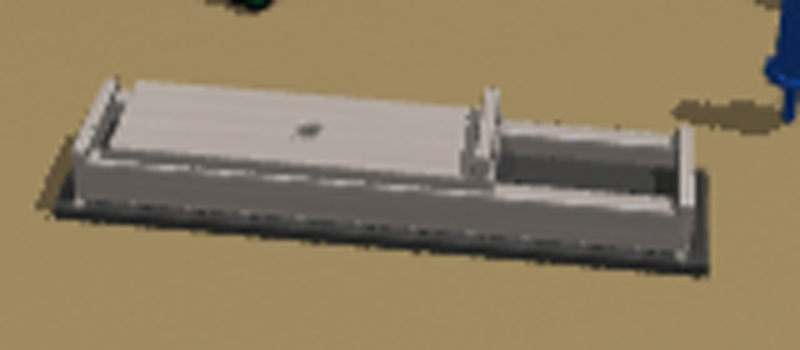

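```bash
cat >> h.py <<'E'
def tri(obs):
    A=np.zeros((3,3));b=np.zeros(3)
    L=[]
    for im,u,v in obs:
        c,d=ray(im,u,v);d/=np.linalg.norm(d);P=np.eye(3)-np.outer(d,d);A+=P;b+=P@c;L.append((c,d))
    X=np.linalg.solve(A,b); return X,[float(np.linalg.norm((np.eye(3)-np.outer(d,d))@(X-c))) for c,d in L]
def cp(x,y,x0,y0,s): return x0+(x+.5)/s-.5, y0+(y+.5)/s-.5
E
python3 - <<'E'
from h import *
s=load('side0');c=load('scene0')
S1=lambda x,y:cp(x,y,220,85,5);S2=lambda x,y:cp(x,y,285,155,5);C3=lambda x,y:cp(x,y,380,175,6);C4=lambda x,y:cp(x,y,250,200,5)
def both(n,a,b,z):
    print(n,tri([(s,*a),(c,*b)]),atz(s,*a,z).round(4),atz(c,*b,z).round(4))
both('collar',S1(242,240),C3(392,264),.051)
both('cap',S1(236,160),C3(410,148),.112)
both('plug flange',S1(358,232),C3(391,354),.05)
both('hole',S2(236,314),C4(308,130),.042)
# rail rim lines / plate edges
for n,a,z in [('fence L',(120,178),.056),('fence R',(233,152),.056),('farL',(58,64),.05),('farR',(175,40),.05),('baseFL',(45,95),0.005),('baseNL',(245,575),0.005),('baseNR',(398,530),.005)]:
    print(n,atz(s,*S2(*a),z).round(4))
for n,a,z in [('stand TL',(190,222),.045),('TR',(402,192),.045),('BR',(415,258),.045),('BL',(203,290),.045)]:
    print(n,atz(s,*S1(*a),z).round(4))
for n,a,z in [('stand far-l',(317,232),.045),('far-r',(452,245),.045),('near-r',(460,410),.045),('near-l',(305,385),.045)]:
    print(n,atz(c,*C3(*a),z).round(4))
for n,a,z in [('baseNL',(55,213),.0),('baseFR',(705,275),.0)]:
    print(n,atz(c,*C4(*a),z).round(4))
E
```

```text
collar (array([0.48326574, 0.31414463, 0.04731776]), [0.0004506210853825249, 0.0004506210853828021]) [0.4835 0.3096 0.051 ] [0.4885 0.3143 0.051 ]
cap (array([0.48417013, 0.31252788, 0.10875556]), [0.0008133022838679743, 0.0008133022838678744]) [0.4839 0.3099 0.112 ] [0.4914 0.3119 0.112 ]
plug flange (array([0.5511452 , 0.3191818 , 0.04422139]), [0.001718668689493197, 0.0017186686894931778]) [0.5515 0.3107 0.05  ] [0.5573 0.3201 0.05  ]
hole (array([ 0.62993161, -0.0116337 ,  0.04007535]), [0.0008791925901137558, 0.000879192590113749]) [ 0.6292 -0.0122  0.042 ] [ 0.6335 -0.011   0.042 ]
fence L [0.5784 0.0729 0.056 ]
fence R [0.6399 0.0848 0.056 ]
farL [0.5534 0.1636 0.05  ]
farR [0.6196 0.1752 0.05  ]
baseFL [0.5468 0.1824 0.005 ]
baseNL [ 0.6175 -0.1439  0.005 ]
baseNR [ 0.6964 -0.1262  0.005 ]
stand TL [0.4537 0.3346 0.045 ]
TR [0.5808 0.3483 0.045 ]
BR [0.5831 0.2906 0.045 ]
BL [0.4589 0.2763 0.045 ]
stand far-l [0.4638 0.2798 0.045 ]
far-r [0.453  0.3387 0.045 ]
near-r [0.58   0.3502 0.045 ]
near-l [0.5852 0.2888 0.045 ]
baseNL [ 0.6959 -0.1298  0.    ]
baseFR [0.6252 0.2015 0.    ]
```

Run:
```python
from h import *
s=load('side0');c=load('scene0')
S1=lambda x,y:cp(x,y,220,85,5);C3=lambda x,y:cp(x,y,380,175,6)
for n,a,b in [('blueA tip',(100,332),(346,225)),('blueB tip',(230,415),(168,292)),('blueA top',(88,215),(371,78)),('blueB top',(222,298),(190,122)),('red top',(238,80),(626,220))]:
    print(n,tri([(s,*S1(*a)),(c,*C3(*b))]))
print('red tip',atz(c,*C3(582,400),0))
```

```text
blueA tip (array([0.39484256, 0.28950125, 0.00752748]), [0.002661301820671171, 0.0026613018206713378])
blueB tip (array([4.68863093e-01, 2.18171717e-01, 8.06392534e-05]), [0.00023909613902735994, 0.00023909613902725626])
blueA top (array([0.39891651, 0.29035365, 0.09476731]), [0.0008598929956270721, 0.0008598929956270952])
blueB top (array([0.47068931, 0.2171953 , 0.0942839 ]), [0.00041288878286515045, 0.00041288878286500257])
red top (array([0.4883013 , 0.40279602, 0.09381654]), [0.0005298003860203252, 0.0005298003860201592])
red tip [0.48854474 0.40460561 0.        ]
```

Call:
jog_arm(travel=[[0.028,-0.0195,-0.002],[0.028,-0.0195,-0.002],[0.028,-0.0195,-0.002],[0.028,-0.0195,-0.002],[0.028,-0.0195,-0.002],[0.028,-0.0195,-0.002],[0.028,-0.0195,-0.002],[0.028,-0.0195,-0.002],[0.028,-0.0195,-0.002],[0.026,-0.0195,-0.002],[0,0,0],[0,0,0]], dr=[[0,0,0.05],[0,0,0.05],[0,0,0.05],[0,0,0.05],[0,0,0.05],[0,0,0.05],[0,0,0.05],[0,0,0.05],[0,0,0.05],[0,0,0.05],[0,0,0],[0,0,0]], jaw=0.05, newtons=40)

```text
time_s: 1.15
position: [0.4883, 0.3125, 0.2106]
tool_rot: [[-0.994, -0.106, -0.001], [-0.106, 0.994, -0.0], [0.001, -0.0, -1.0]]
ft_force: [-0.5, 0.2, 0.6]
grip_width: 0.05
```

Run:
```python
from h import *
im=snap('wrist','w1'); o=observe(); print(o['position'],o['tool_rot'].round(4).tolist(),o['ft_force'],o['grip_width'])
for p in [(.485,.313,.106),(.485,.313,.051),(.554,.318,.064)]: print(proj(im,p))
```

```text
[0.48738377 0.31330678 0.21089131] [[-0.9942, -0.1075, -0.0011], [-0.1075, 0.9942, -0.0002], [0.0012, -0.0, -1.0]] [-0.06729662  0.41633196 -0.20695075] 0.049984081984001644
[317.27732034 195.63803863]
[317.31869789 177.6746567 ]
[314.90604189 251.59983688]
```

View pics/w1.png

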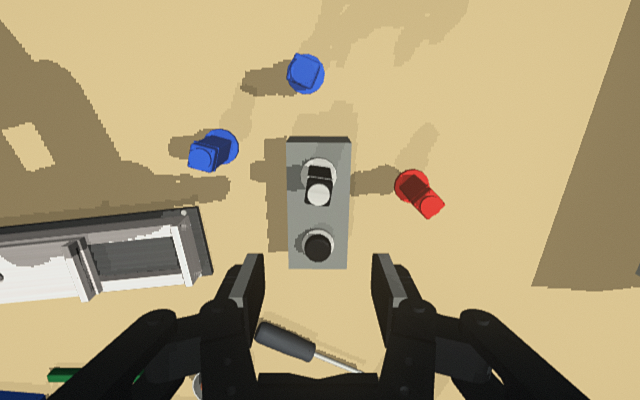

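Run:
```python
from h import *
crop('w1',275,125,90,150,5,'c5')
```

```text
(no output)
```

View pics/c5.png

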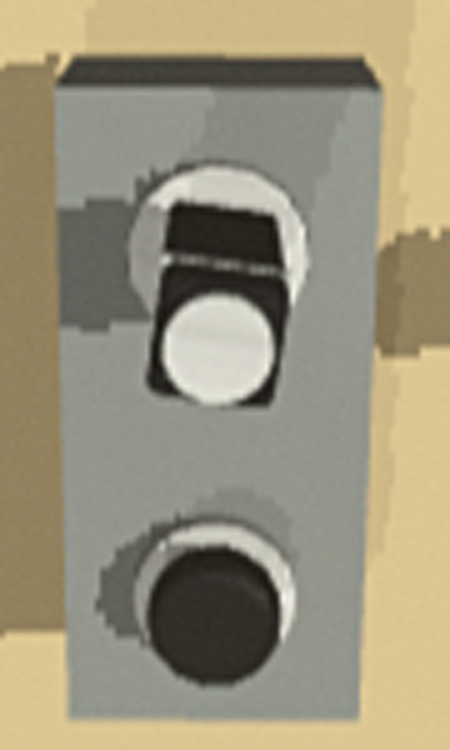

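Run:
```python
from h import *
w=load('w1'); f=lambda x,y:cp(x,y,275,125,5)
print('collar',atz(w,*f(218.5,249),.051)); print('cap',atz(w,*f(218,349),.109))
for a,b,z in [((163,262),(288,275),.106),((150,392),(268,406),.106),((170,203),(278,215),.051)]:
    d=atz(w,*f(*b),z)-atz(w,*f(*a),z); print(np.degrees(np.arctan2(d[1],d[0])),np.linalg.norm(d))
d=atz(w,*f(62,700),.045)-atz(w,*f(57,88),.045);print(np.degrees(np.arctan2(d[1],d[0])))
s=load('side0');c=load('scene0')
print(tri([(s,*cp(242,240,220,85,5)),(c,*cp(392,264,380,175,6)),(w,*f(218.5,249))]))
```

```text
collar [0.48181362 0.3135716  0.051     ]
cap [0.48300198 0.31349488 0.109     ]
89.93036674970455 0.019020856025809437
88.89673232044139 0.018449334626114408
89.5883766434463 0.01987137082920257
4.840041964081548
(array([0.48303007, 0.31397314, 0.04724277]), [0.0004830661435393826, 0.0005404422309624182, 0.0004046736753063509])
```

Call:
jog_arm(travel=[[-0.0015,0,0],[-0.0015,0,0],[-0.0015,0.0004,0],[0,0,-0.02],[0,0,-0.02],[0,0,-0.02],[0,0,-0.02],[0,0,-0.02],[0,0,-0.02],[0,0,-0.015],[0,0,-0.012],[0,0,0],[0,0,0]], dr=[[0,0,-0.04],[0,0,-0.04],[0,0,-0.035],[0,0,0],[0,0,0],[0,0,0],[0,0,0],[0,0,0],[0,0,0],[0,0,0],[0,0,0],[0,0,0],[0,0,0]])

```text
time_s: 2.28
position: [0.4821, 0.3147, 0.0645]
tool_rot: [[-1.0, 0.005, -0.001], [0.005, 1.0, -0.0], [0.001, -0.0, -1.0]]
ft_force: [0.6, 0.5, 0.9]
grip_width: 0.0504
```

Run:
```python
from h import *
im=snap('wrist','w2'); snap('side','s2'); o=observe(); print(o['position'],o['tool_rot'].round(4).tolist(),o['ft_force'],o['grip_width'])
crop('s2',220,60,120,120,5,'c6')
```

```text
[0.4829939  0.31461876 0.06542361] [[-1.0, 0.005, 0.0016], [0.005, 1.0, 0.0007], [-0.0016, 0.0007, -1.0]] [-0.16579028 -0.14753288  0.15569173] 0.04991455468618214
```

View pics/w2.png

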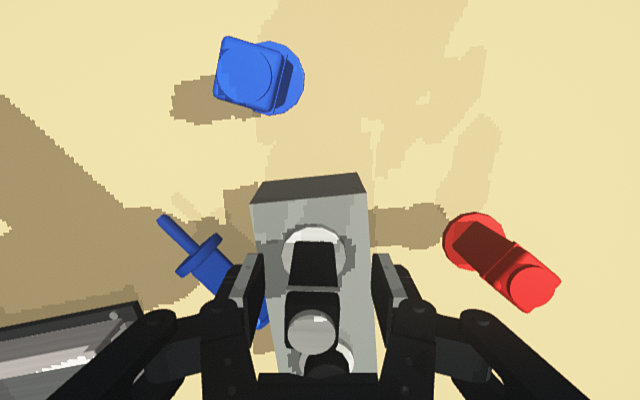

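View pics/c6.png

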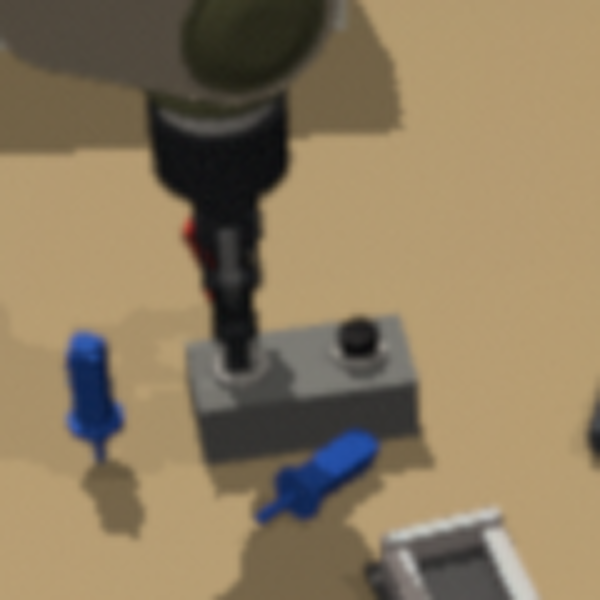

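Call:
jog_arm(travel=[[0,0,0],[0,0,0],[0,0,0],[0,0,0],[0,0,0],[0,0,0],[0,0,0],[0,0,0]], dr=[[0,0,0],[0,0,0],[0,0,0],[0,0,0],[0,0,0],[0,0,0],[0,0,0],[0,0,0]], jaw=0.01, newtons=40)

```text
time_s: 3.05
position: [0.4833, 0.3141, 0.0651]
tool_rot: [[-1.0, 0.006, 0.001], [0.006, 1.0, 0.001], [-0.001, 0.001, -1.0]]
ft_force: [-1.0, -0.2, 6.2]
grip_width: 0.0195
```

Call:
jog_arm(travel=[[0,0,0.008],[0,0,0.015],[0,0,0.02],[0,0,0.02],[0,0,0.02],[0,0,0.02],[0,0,0.017],[0,0,0],[0,0,0]], dr=[[0,0,0],[0,0,0],[0,0,0],[0,0,0],[0,0,0],[0,0,0],[0,0,0],[0,0,0],[0,0,0]])

```text
time_s: 3.8
position: [0.483, 0.3139, 0.1845]
tool_rot: [[-1.0, 0.006, 0.001], [0.006, 1.0, 0.0], [-0.001, 0.0, -1.0]]
ft_force: [-0.1, -0.2, -1.8]
grip_width: 0.0197
```

Run:
```python
from h import *
im=snap('wrist','w3'); snap('side','s3');snap('scene','c3v'); o=observe(); print(o['position'],o['tool_rot'].round(4).tolist(),o['ft_force'],o['grip_width'])
crop('s3',220,30,120,140,5,'c7'); crop('c3v',390,100,120,150,5,'c8')
```

```text
[0.48240935 0.3136602  0.18286135] [[-1.0, 0.0058, -0.0026], [0.0058, 1.0, -0.001], [0.0026, -0.001, -1.0]] [ 0.63431767  0.15303408 -2.47188065] 0.01959715609941332
```

View pics/w3.png

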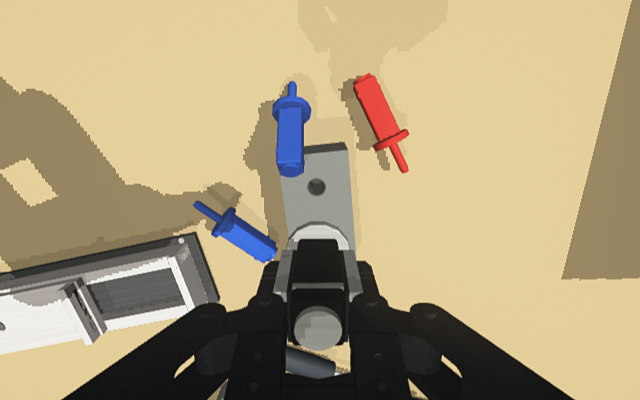

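View pics/c7.png

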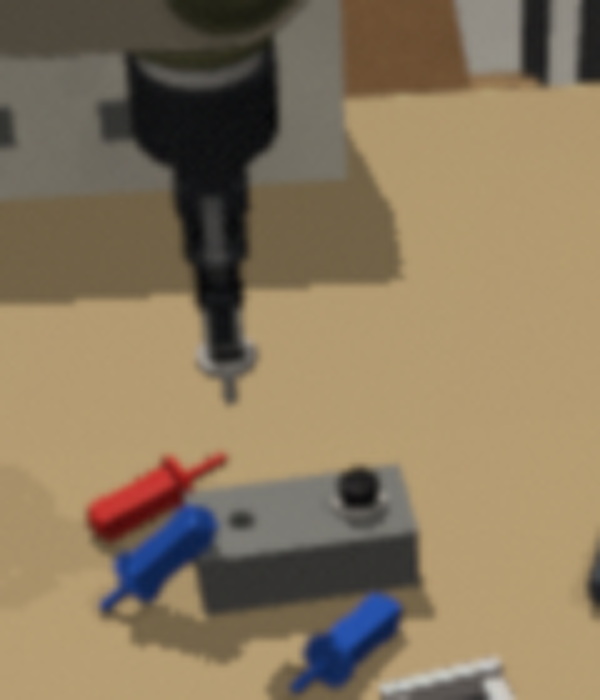

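View pics/c8.png

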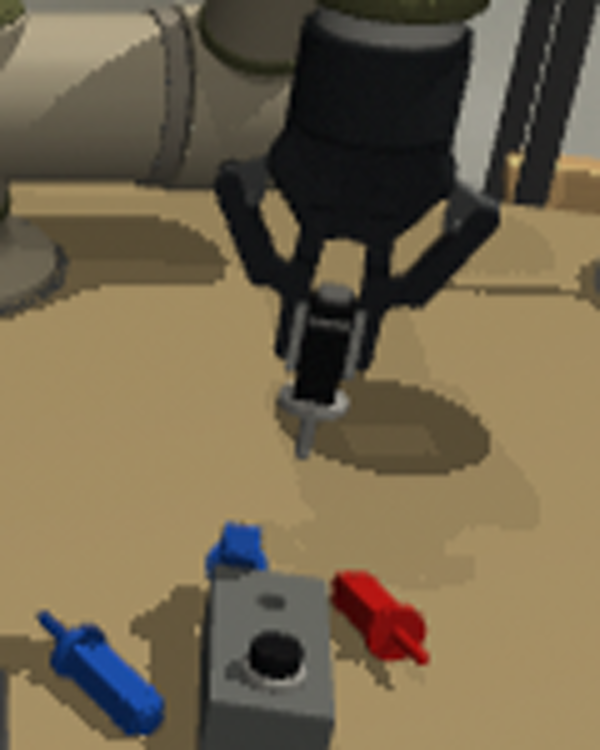

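Call:
jog_arm(travel=[[0.006,-0.012,0],[0.012,-0.025,0],[0.012,-0.027,0],[0.012,-0.027,0],[0.012,-0.027,0],[0.012,-0.027,0],[0.012,-0.027,0],[0.012,-0.027,0],[0.012,-0.027,0],[0.012,-0.027,0],[0.012,-0.027,0],[0.012,-0.025,-0.01],[0.01,-0.02,-0.02],[0,0,-0.02],[0,0,0],[0,0,0]], dr=[[0,0,0],[0,0,0],[0,0,0],[0,0,0],[0,0,0],[0,0,0],[0,0,0],[0,0,0],[0,0,0],[0,0,0],[0,0,0],[0,0,0],[0,0,0],[0,0,0],[0,0,0],[0,0,0]])

```text
time_s: 5.28
position: [0.6303, -0.0115, 0.1331]
tool_rot: [[-1.0, 0.006, -0.003], [0.006, 1.0, 0.001], [0.003, 0.001, -1.0]]
ft_force: [0.6, 0.4, -1.5]
grip_width: 0.0197
```

Run:
```python
from h import *
im=snap('wrist','w4'); snap('side','s4');snap('scene','c4v'); o=observe(); print(o['position'],o['tool_rot'].round(4).tolist(),o['ft_force'],o['grip_width'])
crop('s4',285,145,90,110,6,'c9'); crop('c4v',260,150,110,100,7,'c10')
```

```text
[ 0.63134544 -0.01066466  0.13571874] [[-1.0, 0.0049, 0.002], [0.0049, 1.0, -0.0004], [-0.002, -0.0004, -1.0]] [-0.1613141   1.49979291 -1.19083039] 0.019547990868746035
```

View pics/w4.png

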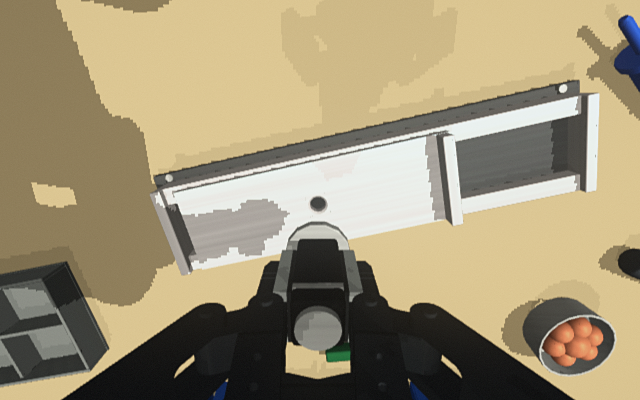

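View pics/c9.png

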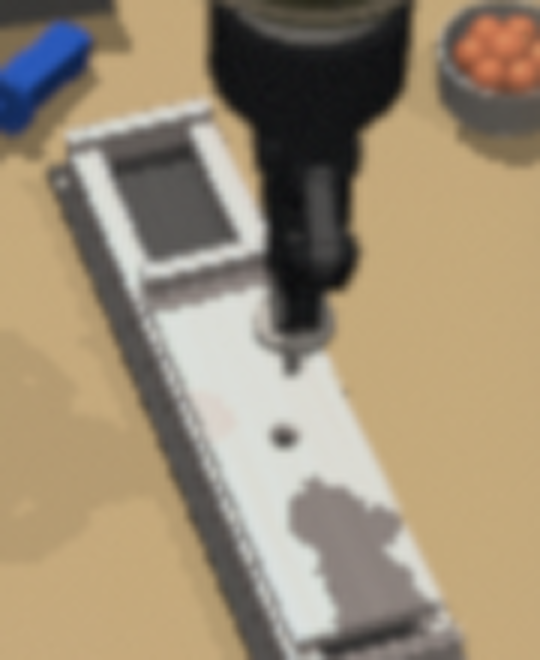

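View pics/c10.png

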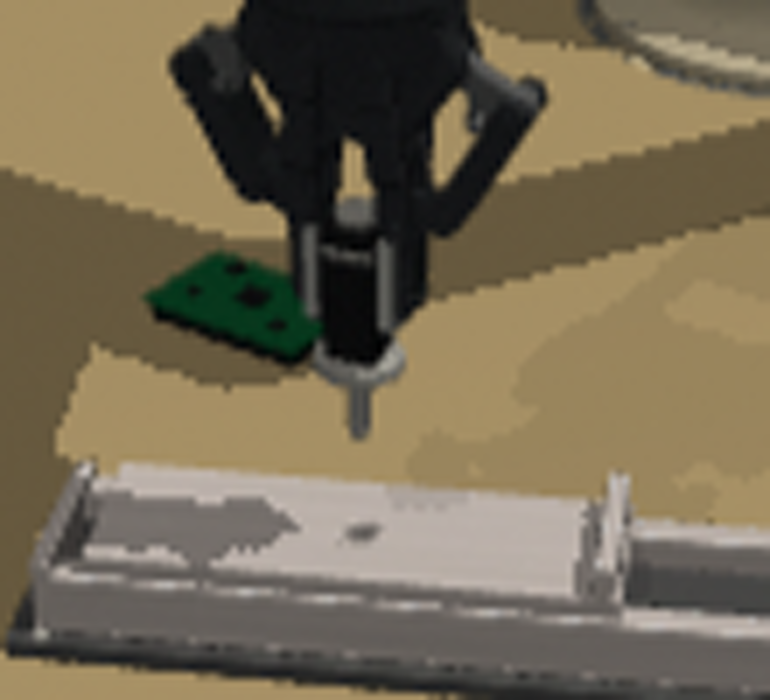

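Run:
```python
from h import *
s=load('s4');c=load('c4v');w=load('w4')
S=lambda x,y:cp(x,y,285,145,6);C=lambda x,y:cp(x,y,260,150,7)
print('tip',tri([(s,*S(290,371)),(c,*C(359,433))]))
print('collar',tri([(s,*S(294,323)),(c,*C(358,363))]))
print('hole',tri([(s,*S(284,436)),(c,*C(362,533))]))
print('hole3',tri([(s,*S(284,436)),(c,*C(362,533)),(w,318,203.5)]))
for i,(a) in {'s':(s,*S(284,436)),'c':(c,*C(362,533)),'w':(w,318,203.5)}.items(): print(i,atz(*a,.042))
# scale-free: tip z known ~0.0835
print(atz(s,*S(290,371),.084),atz(c,*C(359,433),.084))
```

```text
tip (array([ 0.63112219, -0.01169695,  0.08494694]), [0.000819101839544663, 0.0008191018395446979])
collar (array([ 0.63179709, -0.01134537,  0.115472  ]), [0.0009751726985842327, 0.0009751726985843352])
hole (array([ 0.63030723, -0.01121464,  0.04007663]), [0.0009075904624643712, 0.00090759046246428])
hole3 (array([ 0.62992688, -0.01075367,  0.03964787]), [0.000624325869731137, 0.0013622073965807125, 0.0008913942334747273])
s [ 0.62955625 -0.0117635   0.042     ]
c [ 0.63393463 -0.01056632  0.042     ]
w [ 0.62854119 -0.01005665  0.042     ]
[ 0.63082833 -0.01010427  0.084     ] [ 0.6307671  -0.01259105  0.084     ]
```

Call:
jog_arm(travel=[[-0.0007,0.0004,-0.006],[0,0,-0.008],[0,0,-0.008],[0,0,-0.008],[0,0,-0.004],[0,0,0],[0,0,0]], dr=[[0,0,0],[0,0,0],[0,0,0],[0,0,0],[0,0,0],[0,0,0],[0,0,0]])

```text
time_s: 6.02
position: [0.6303, -0.0107, 0.1]
tool_rot: [[-1.0, 0.006, -0.0], [0.006, 1.0, 0.0], [0.0, 0.0, -1.0]]
ft_force: [0.0, 0.0, -1.6]
grip_width: 0.0196
```

Run:
```python
from h import *
im=snap('wrist','w5'); snap('side','s5');snap('scene','c5v'); o=observe(); print(o['position'],o['ft_force'],o['grip_width'])
crop('s5',305,180,60,55,10,'c11'); crop('c5v',280,190,70,55,10,'c12')
```

```text
[ 0.63054043 -0.01075628  0.1007664 ] [-0.64733951  0.33702604 -2.30616613] 0.019420947549901698
```

View pics/c11.png

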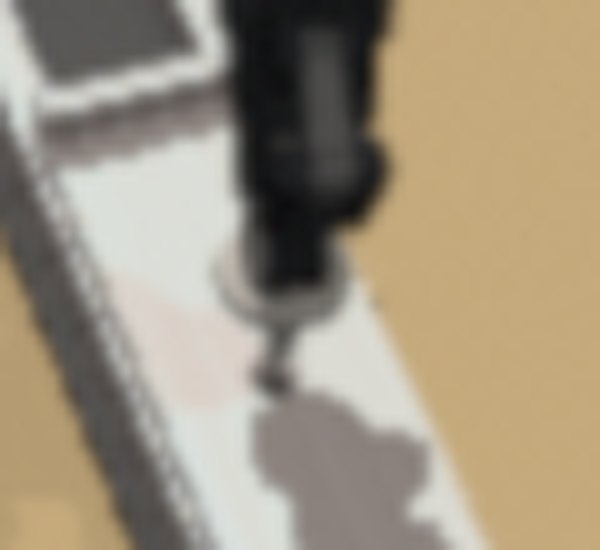

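View pics/c12.png

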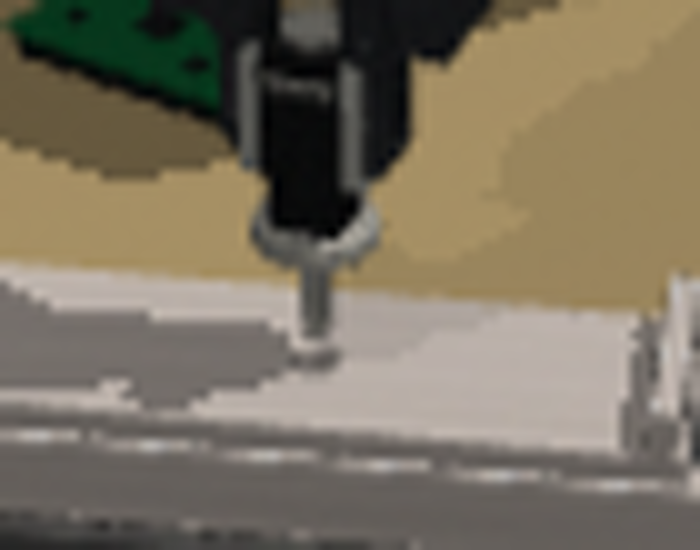

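Call:
jog_arm(travel=[[0,0,-0.003],[0,0,-0.003],[0,0,-0.003],[0,0,-0.002],[0,0,0],[0,0,0]], dr=[[0,0,0],[0,0,0],[0,0,0],[0,0,0],[0,0,0],[0,0,0]])

```text
time_s: 6.67
position: [0.6303, -0.0107, 0.0891]
tool_rot: [[-1.0, 0.006, -0.0], [0.006, 1.0, 0.0], [0.0, 0.0, -1.0]]
ft_force: [0.3, -1.2, -1.6]
grip_width: 0.0195
```

Call:
jog_arm(travel=[[0,0,-0.002],[0,0,-0.002],[0,0,0],[0,0,0]], dr=[[0,0,0],[0,0,0],[0,0,0],[0,0,0]])

```text
time_s: 7.0
position: [0.6302, -0.0107, 0.0852]
tool_rot: [[-1.0, 0.006, -0.0], [0.006, 1.0, 0.0], [0.0, 0.0, -1.0]]
ft_force: [-0.1, 1.3, -1.0]
grip_width: 0.0196
```

Run:
```python
from h import *
snap('side','s6');snap('scene','c6v'); o=observe(); print(o['position'],o['ft_force'],o['grip_width'])
crop('s6',305,180,60,55,10,'c13'); crop('c6v',280,190,70,55,10,'c14')
```

```text
[ 0.63034621 -0.01070221  0.08536465] [ 0.60192445 -0.2316563  -1.84329822] 0.019183939642150406
```

View pics/c13.png

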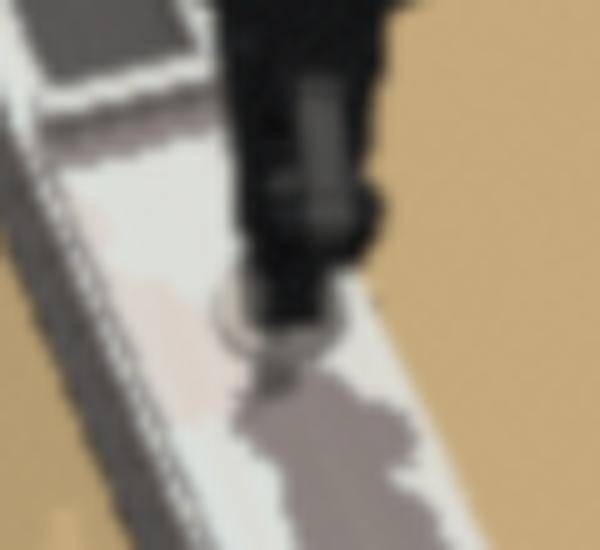

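View pics/c14.png

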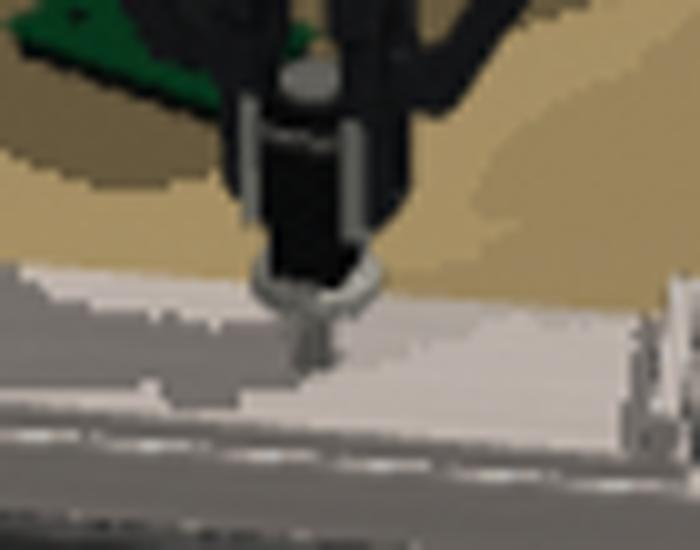

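Call:
jog_arm(travel=[[0,0,-0.003],[0,0,-0.003],[0,0,-0.003],[0,0,-0.003],[0,0,-0.002],[0,0,0],[0,0,0]], dr=[[0,0,0],[0,0,0],[0,0,0],[0,0,0],[0,0,0],[0,0,0],[0,0,0]])

```text
time_s: 7.68
position: [0.6303, -0.0107, 0.0712]
tool_rot: [[-1.0, 0.006, -0.0], [0.006, 1.0, 0.0], [0.0, 0.0, -1.0]]
ft_force: [0.1, 0.3, -1.5]
grip_width: 0.0195
```

Call:
jog_arm(travel=[[0,0,-0.002],[0,0,-0.002],[0,0,0],[0,0,0],[0,0,0]], dr=[[0,0,0],[0,0,0],[0,0,0],[0,0,0],[0,0,0]])

```text
time_s: 8.1
position: [0.6305, -0.0107, 0.0676]
tool_rot: [[-1.0, 0.006, 0.001], [0.006, 1.0, -0.0], [-0.001, -0.0, -1.0]]
ft_force: [0.9, -0.2, 1.2]
grip_width: 0.0192
```

Call:
jog_arm(travel=[[0,0,-0.001],[0,0,-0.001],[0,0,0],[0,0,0],[0,0,0]], dr=[[0,0,0],[0,0,0],[0,0,0],[0,0,0],[0,0,0]])

```text
time_s: 8.52
position: [0.6305, -0.0107, 0.0654]
tool_rot: [[-1.0, 0.006, 0.001], [0.006, 1.0, -0.0], [-0.001, -0.0, -1.0]]
ft_force: [1.5, -0.2, 2.2]
grip_width: 0.0194
```

Run:
```python
from h import *
F=[]
for i in range(3):
  snap('side','s7');o=observe(); F.append(o['ft_force'])
snap('scene','c7v')
print(o['position'],np.array(F),o['grip_width'])
crop('s7',305,180,60,55,10,'c13'); crop('c7v',280,190,70,55,10,'c14')
```

```text
[ 0.63046    -0.01073778  0.06545692] [[ 1.08403626 -0.82197519  0.72217467]
 [ 1.67101485 -0.69623374  0.77546984]
 [ 0.95034484  0.08320986  1.94577031]] 0.019606565987937526
```

View pics/c13.png

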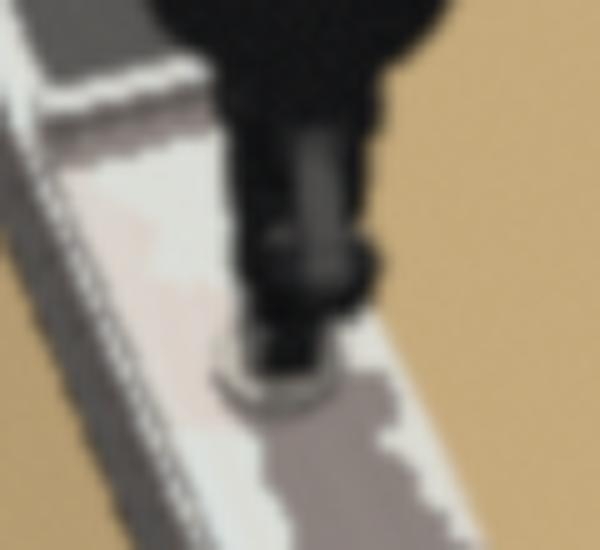

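View pics/c14.png

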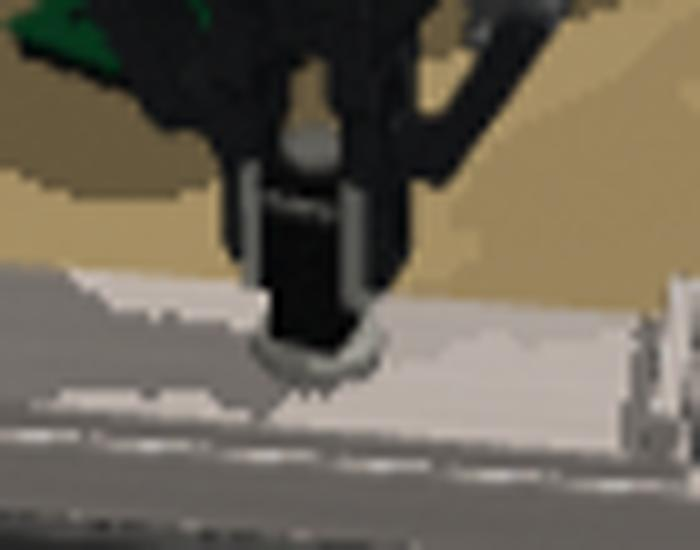

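Call:
jog_arm(travel=[[0.0005,0,-0.0008],[-0.0002,0.001,0],[-0.0003,0.0015,0],[-0.0003,0.0015,0],[-0.0003,0.0015,0],[-0.0003,0.0014,0],[-0.0003,0.0014,0],[0,0,0],[0,0,0]], dr=[[0,0,0],[0,0,0],[0,0,0],[0,0,0],[0,0,0],[0,0,0],[0,0,0],[0,0,0],[0,0,0]])

```text
time_s: 9.47
position: [0.6288, -0.0021, 0.0644]
tool_rot: [[-1.0, 0.006, -0.001], [0.006, 1.0, 0.0], [0.001, 0.0, -1.0]]
ft_force: [-1.7, -1.3, 1.5]
grip_width: 0.0193
```

Call:
jog_arm(travel=[[-0.0003,0.0015,0],[-0.0003,0.0015,0],[-0.0003,0.0014,0],[-0.0003,0.0014,0],[-0.0003,0.0014,0],[-0.0003,0.0014,0],[0,0,0],[0,0,0]], dr=[[0,0,0],[0,0,0],[0,0,0],[0,0,0],[0,0,0],[0,0,0],[0,0,0],[0,0,0]])

```text
time_s: 10.13
position: [0.6271, 0.0066, 0.0644]
tool_rot: [[-1.0, 0.006, -0.001], [0.006, 1.0, 0.001], [0.001, 0.001, -1.0]]
ft_force: [-2.9, -2.3, 2.4]
grip_width: 0.0195
```

Run:
```python
from h import *
F=[]
for i in range(3):
  snap('side','s8');o=observe(); F.append(o['ft_force'])
snap('scene','c8v')
print(o['position'],np.array(F).round(2).tolist(),o['grip_width'])
crop('s8',285,150,80,100,6,'c13'); crop('c8v',240,190,160,75,5,'c14')
```

```text
[0.62713361 0.00650012 0.06444036] [[-2.53, -1.81, 1.43], [-2.23, -1.36, 0.85], [-3.24, -1.58, 1.57]] 0.019748631419420397
```

View pics/c13.png

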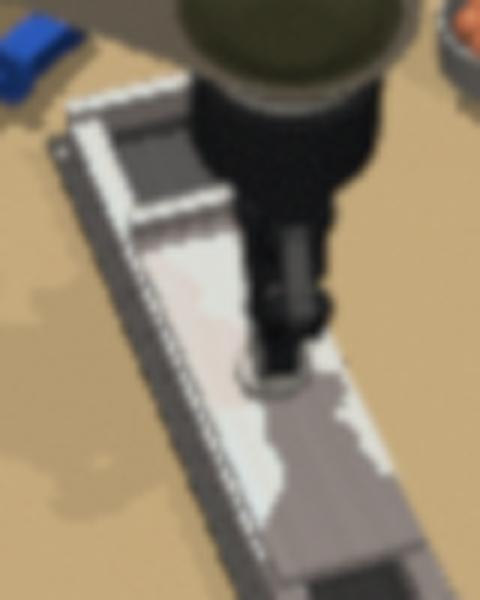

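View pics/c14.png

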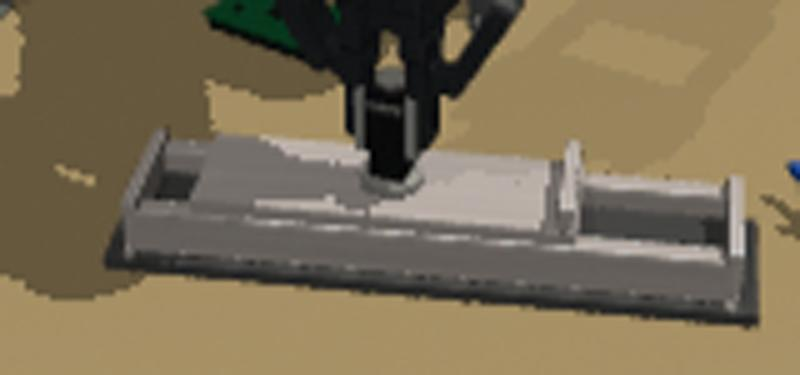

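Call:
jog_arm(travel=[[-0.0006,0.0013,0],[-0.0005,0.0013,0],[-0.0003,0.0013,0],[-0.0003,0.0013,0],[0,0,0]], dr=[[0,0,0],[0,0,0],[0,0,0],[0,0,0],[0,0,0]])

```text
time_s: 10.75
position: [0.6258, 0.0117, 0.0646]
tool_rot: [[-1.0, 0.006, 0.001], [0.006, 1.0, -0.0], [-0.001, 0.0, -1.0]]
ft_force: [-0.4, -2.3, 1.4]
grip_width: 0.0194
```

Call:
jog_arm(travel=[[-0.0002,0.001,0],[-0.0002,0.001,0],[0,0,0]], dr=[[0,0,0],[0,0,0],[0,0,0]])

```text
time_s: 11.0
position: [0.6254, 0.0136, 0.0646]
tool_rot: [[-1.0, 0.006, 0.001], [0.006, 1.0, 0.0], [-0.001, 0.0, -1.0]]
ft_force: [0.2, -2.1, 1.4]
grip_width: 0.0194
```

Call:
jog_arm(travel=[[-0.0002,0.001,0],[-0.0002,0.001,0],[0,0,0]], dr=[[0,0,0],[0,0,0],[0,0,0]])

```text
time_s: 11.25
position: [0.6249, 0.0156, 0.0646]
tool_rot: [[-1.0, 0.006, 0.0], [0.006, 1.0, 0.0], [-0.0, 0.0, -1.0]]
ft_force: [1.8, -2.5, 1.5]
grip_width: 0.0196
```

Call:
jog_arm(travel=[[-0.0002,0.001,0],[-0.0002,0.001,0],[0,0,0],[0,0,0]], dr=[[0,0,0],[0,0,0],[0,0,0],[0,0,0]])

```text
time_s: 11.58
position: [0.6244, 0.0176, 0.0645]
tool_rot: [[-1.0, 0.006, 0.0], [0.006, 1.0, 0.0], [-0.0, 0.0, -1.0]]
ft_force: [-0.3, -2.4, 1.5]
grip_width: 0.0193
```

Call:
jog_arm(travel=[[-0.0002,0.001,0],[-0.0002,0.001,0],[0,0,0],[0,0,0]], dr=[[0,0,0],[0,0,0],[0,0,0],[0,0,0]])

```text
time_s: 11.92
position: [0.624, 0.0196, 0.0645]
tool_rot: [[-1.0, 0.006, -0.0], [0.006, 1.0, 0.0], [0.0, 0.0, -1.0]]
ft_force: [0.4, -2.2, 1.8]
grip_width: 0.0196
```

Call:
jog_arm(travel=[[-0.0002,0.001,0],[-0.0002,0.001,0],[0,0,0],[0,0,0]], dr=[[0,0,0],[0,0,0],[0,0,0],[0,0,0]])

```text
time_s: 12.25
position: [0.6235, 0.0216, 0.0645]
tool_rot: [[-1.0, 0.006, -0.0], [0.006, 1.0, 0.0], [0.0, 0.0, -1.0]]
ft_force: [0.6, -2.5, 1.2]
grip_width: 0.0195
```

Call:
jog_arm(travel=[[-0.0002,0.001,0],[-0.0002,0.001,0],[0,0,0],[0,0,0]], dr=[[0,0,0],[0,0,0],[0,0,0],[0,0,0]])

```text
time_s: 12.58
position: [0.6231, 0.0236, 0.0645]
tool_rot: [[-1.0, 0.006, -0.0], [0.006, 1.0, 0.0], [0.0, 0.0, -1.0]]
ft_force: [-0.3, -1.4, 0.4]
grip_width: 0.0194
```

Call:
jog_arm(travel=[[0,0,0],[0,0,0]], dr=[[0,0,0],[0,0,0]])

```text
time_s: 12.75
position: [0.6231, 0.0236, 0.0645]
tool_rot: [[-1.0, 0.006, -0.0], [0.006, 1.0, 0.0], [0.0, 0.0, -1.0]]
ft_force: [0.3, -1.9, 2.2]
grip_width: 0.0197
```

Still on the bar; noise only.

Call:
jog_arm(travel=[[-0.0002,0.001,0],[-0.0002,0.001,0],[0,0,0],[0,0,0]], dr=[[0,0,0],[0,0,0],[0,0,0],[0,0,0]])

```text
time_s: 13.08
position: [0.6227, 0.0255, 0.0645]
tool_rot: [[-1.0, 0.006, -0.0], [0.006, 1.0, 0.0], [0.0, 0.0, -1.0]]
ft_force: [0.2, -2.7, 2.5]
grip_width: 0.0195
```

Call:
jog_arm(travel=[[-0.0002,0.001,0],[-0.0002,0.001,0],[0,0,0],[0,0,0]], dr=[[0,0,0],[0,0,0],[0,0,0],[0,0,0]])

```text
time_s: 13.42
position: [0.6223, 0.0276, 0.0645]
tool_rot: [[-1.0, 0.006, -0.0], [0.006, 1.0, 0.0], [0.0, 0.0, -1.0]]
ft_force: [-1.3, -1.8, 2.5]
grip_width: 0.0195
```

Call:
jog_arm(travel=[[-0.0003,0.001,0],[-0.0002,0.001,0],[0,0,0],[0,0,0]], dr=[[0,0,0],[0,0,0],[0,0,0],[0,0,0]])

```text
time_s: 13.75
position: [0.6218, 0.0296, 0.0645]
tool_rot: [[-1.0, 0.006, -0.0], [0.006, 1.0, 0.0], [0.0, 0.0, -1.0]]
ft_force: [-0.9, -2.0, 1.7]
grip_width: 0.0196
```

Call:
jog_arm(travel=[[-0.0003,0.001,0],[-0.0002,0.001,0],[0,0,0],[0,0,0]], dr=[[0,0,0],[0,0,0],[0,0,0],[0,0,0]])

```text
time_s: 14.08
position: [0.6214, 0.0316, 0.0645]
tool_rot: [[-1.0, 0.006, 0.0], [0.006, 1.0, 0.0], [-0.0, 0.0, -1.0]]
ft_force: [0.2, -1.6, 1.6]
grip_width: 0.0196
```

Call:
jog_arm(travel=[[-0.0002,0.001,0],[-0.0002,0.001,0],[0,0,0],[0,0,0]], dr=[[0,0,0],[0,0,0],[0,0,0],[0,0,0]])

```text
time_s: 14.42
position: [0.621, 0.0336, 0.0645]
tool_rot: [[-1.0, 0.006, -0.0], [0.006, 1.0, 0.0], [0.0, 0.0, -1.0]]
ft_force: [-0.2, -2.4, 1.0]
grip_width: 0.0195
```

Call:
jog_arm(travel=[[-0.0002,0.001,0],[-0.0002,0.001,0],[0,0,0],[0,0,0]], dr=[[0,0,0],[0,0,0],[0,0,0],[0,0,0]])

```text
time_s: 14.75
position: [0.6205, 0.0356, 0.0645]
tool_rot: [[-1.0, 0.006, -0.0], [0.006, 1.0, 0.0], [0.0, 0.0, -1.0]]
ft_force: [-0.7, -2.2, 1.4]
grip_width: 0.0198
```

Call:
jog_arm(travel=[[-0.0003,0.001,0],[-0.0002,0.001,0],[0,0,0],[0,0,0]], dr=[[0,0,0],[0,0,0],[0,0,0],[0,0,0]])

```text
time_s: 15.08
position: [0.6201, 0.0376, 0.0645]
tool_rot: [[-1.0, 0.006, -0.0], [0.006, 1.0, 0.0], [0.0, 0.0, -1.0]]
ft_force: [-1.5, -2.5, 2.3]
grip_width: 0.0195
```

Call:
jog_arm(travel=[[-0.0003,0.001,0],[-0.0003,0.001,0],[0,0,0],[0,0,0]], dr=[[0,0,0],[0,0,0],[0,0,0],[0,0,0]])

```text
time_s: 15.42
position: [0.6196, 0.0396, 0.0646]
tool_rot: [[-1.0, 0.006, 0.0], [0.006, 1.0, 0.0], [-0.0, 0.0, -1.0]]
ft_force: [-0.1, -2.1, 1.8]
grip_width: 0.0198
```

Call:
jog_arm(travel=[[-0.0002,0.001,0],[-0.0002,0.001,0],[0,0,0],[0,0,0]], dr=[[0,0,0],[0,0,0],[0,0,0],[0,0,0]])

```text
time_s: 15.75
position: [0.6191, 0.0416, 0.0646]
tool_rot: [[-1.0, 0.006, 0.0], [0.006, 1.0, 0.0], [-0.0, 0.0, -1.0]]
ft_force: [0.7, -2.6, 1.1]
grip_width: 0.0196
```

Call:
jog_arm(travel=[[-0.0002,0.001,0],[-0.0002,0.001,0],[0,0,0],[0,0,0]], dr=[[0,0,0],[0,0,0],[0,0,0],[0,0,0]])

```text
time_s: 16.08
position: [0.6187, 0.0436, 0.0645]
tool_rot: [[-1.0, 0.006, -0.0], [0.006, 1.0, 0.0], [0.0, 0.0, -1.0]]
ft_force: [0.6, -1.7, 2.2]
grip_width: 0.0199
```

Call:
jog_arm(travel=[[-0.0002,0.001,0],[-0.0002,0.001,0],[0,0,0],[0,0,0]], dr=[[0,0,0],[0,0,0],[0,0,0],[0,0,0]])

```text
time_s: 16.42
position: [0.6183, 0.0456, 0.0645]
tool_rot: [[-1.0, 0.006, -0.0], [0.006, 1.0, 0.0], [0.0, 0.0, -1.0]]
ft_force: [0.2, -2.3, 1.6]
grip_width: 0.0195
```

Call:
jog_arm(travel=[[-0.0002,0.001,0],[-0.0002,0.001,0],[0,0,0],[0,0,0]], dr=[[0,0,0],[0,0,0],[0,0,0],[0,0,0]])

```text
time_s: 16.75
position: [0.6178, 0.0476, 0.0645]
tool_rot: [[-1.0, 0.006, -0.0], [0.006, 1.0, 0.0], [0.0, 0.0, -1.0]]
ft_force: [-0.0, -1.6, 2.0]
grip_width: 0.0196
```

Call:
jog_arm(travel=[[-0.0002,0.001,0],[-0.0002,0.001,0],[0,0,0],[0,0,0]], dr=[[0,0,0],[0,0,0],[0,0,0],[0,0,0]])

```text
time_s: 17.08
position: [0.6174, 0.0495, 0.0645]
tool_rot: [[-1.0, 0.006, -0.0], [0.006, 1.0, 0.0], [0.0, 0.0, -1.0]]
ft_force: [0.3, -2.5, 2.1]
grip_width: 0.0198
```

Call:
jog_arm(travel=[[-0.0003,0.001,0],[-0.0002,0.001,0],[0,0,0],[0,0,0]], dr=[[0,0,0],[0,0,0],[0,0,0],[0,0,0]])

```text
time_s: 17.42
position: [0.617, 0.0516, 0.0645]
tool_rot: [[-1.0, 0.006, -0.0], [0.006, 1.0, 0.0], [0.0, 0.0, -1.0]]
ft_force: [-0.5, -1.3, 2.5]
grip_width: 0.0196
```

Call:
jog_arm(travel=[[-0.0003,0.001,0],[-0.0002,0.001,0],[0,0,0],[0,0,0]], dr=[[0,0,0],[0,0,0],[0,0,0],[0,0,0]])

```text
time_s: 17.75
position: [0.6165, 0.0536, 0.0645]
tool_rot: [[-1.0, 0.006, -0.0], [0.006, 1.0, 0.0], [0.0, 0.0, -1.0]]
ft_force: [0.3, -1.9, 1.5]
grip_width: 0.0194
```

Call:
jog_arm(travel=[[-0.0002,0.001,0],[-0.0002,0.001,0],[0,0,0],[0,0,0]], dr=[[0,0,0],[0,0,0],[0,0,0],[0,0,0]])

```text
time_s: 18.08
position: [0.6157, 0.0561, 0.0641]
tool_rot: [[-1.0, 0.006, -0.001], [0.006, 1.0, 0.001], [0.001, 0.001, -1.0]]
ft_force: [0.3, 1.8, -0.5]
grip_width: 0.0197
```

Call:
jog_arm(travel=[[0,0,0],[0,0,0]], dr=[[0,0,0],[0,0,0]])

```text
time_s: 18.25
position: [0.6157, 0.0561, 0.0641]
tool_rot: [[-1.0, 0.006, -0.001], [0.006, 1.0, 0.001], [0.001, 0.001, -1.0]]
ft_force: [-0.1, 3.3, -2.0]
grip_width: 0.0195
```

Run:
```python
from h import *
F=[]
for i in range(4):
  snap('side','s9');o=observe(); F.append(o['ft_force'])
print(o['position'],np.array(F).round(2).tolist(),o['grip_width'])
```

```text
[0.61571518 0.05595931 0.06413902] [[0.28, 4.33, -2.6], [0.23, 4.03, -2.92], [-0.59, 4.03, -2.65], [-1.26, 3.96, -2.96]] 0.019527926502824366
```

Call:
jog_arm(travel=[[-0.0001,0.0005,0],[-0.0001,0.0004,0],[0,0,0],[0,0,0],[0,0,0]], dr=[[0,0,0],[0,0,0],[0,0,0],[0,0,0],[0,0,0]])

```text
time_s: 18.87
position: [0.6157, 0.0562, 0.0644]
tool_rot: [[-1.0, 0.006, -0.001], [0.006, 1.0, -0.0], [0.001, -0.0, -1.0]]
ft_force: [-0.6, 2.8, -4.0]
grip_width: 0.0197
```

Run:
```python
from h import *
F=[]
for i in range(4):
  snap('side','s9');o=observe(); F.append(o['ft_force'])
print(o['position'],np.array(F).round(2).tolist(),o['grip_width'])
```

```text
[0.61577702 0.05621778 0.06443664] [[-1.35, 1.32, -4.53], [-1.65, 1.42, -5.07], [-0.92, 1.46, -4.17], [-2.2, 1.06, -4.29]] 0.019456112153656554
```

Run:
```python
from h import *
snap('scene','c9v');o=observe();print(o['wrist_torque'],o['ft_force'])
crop('s9',285,130,80,90,7,'c13'); crop('c9v',290,180,90,70,8,'c14')
```

```text
[0.38598352 0.32618361 0.02858129] [-1.32122146  2.60566934 -5.28957406]
```

View pics/c13.png

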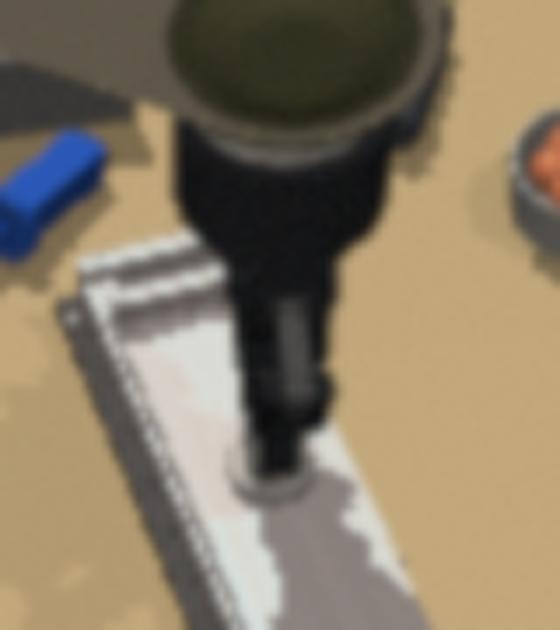

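View pics/c14.png

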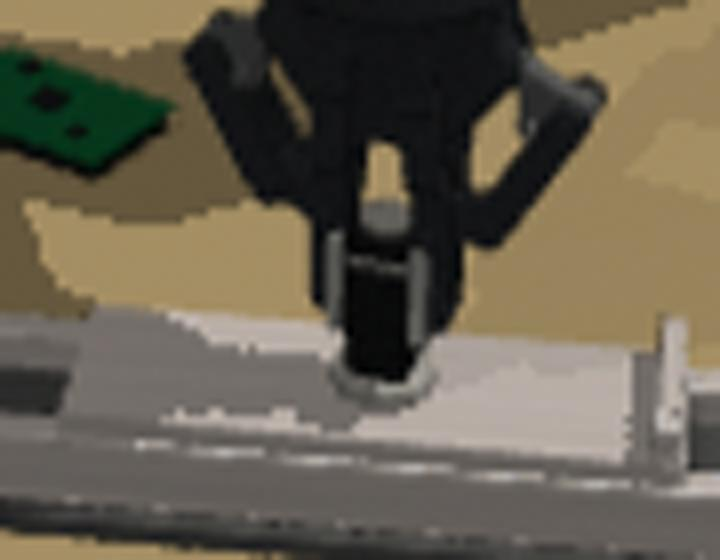

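Call:
jog_arm(travel=[[0,0,-0.0005],[0,0,-0.0005],[0,0,0],[0,0,0],[0,0,0],[0,0,0]], dr=[[0,0,0],[0,0,0],[0,0,0],[0,0,0],[0,0,0],[0,0,0]])

```text
time_s: 19.62
position: [0.6159, 0.0563, 0.0637]
tool_rot: [[-1.0, 0.006, 0.0], [0.006, 1.0, -0.0], [-0.0, -0.0, -1.0]]
ft_force: [-3.1, 1.9, 0.0]
grip_width: 0.0198
```

Call:
jog_arm(travel=[[-0.0003,0,-0.0005],[-0.0002,0,-0.0003],[0,0,0],[0,0,0],[0,0,0],[0,0,0]], dr=[[0,0,0],[0,0,0],[0,0,0],[0,0,0],[0,0,0],[0,0,0]])

```text
time_s: 20.12
position: [0.6157, 0.0563, 0.0628]
tool_rot: [[-1.0, 0.006, 0.001], [0.006, 1.0, -0.0], [-0.001, -0.0, -1.0]]
ft_force: [-0.7, 1.8, -0.5]
grip_width: 0.0192
```

Run:
```python
from h import *
F=[]
for i in range(3):
  snap('side','s10');o=observe(); F.append(o['ft_force'])
print(o['position'],np.array(F).round(2).tolist(),o['grip_width'])
```

```text
[0.61551969 0.05630856 0.06261137] [[-0.21, 0.96, -1.44], [0.26, 2.53, -0.98], [0.54, 2.24, -2.49]] 0.019664643016433267
```

Call:
jog_arm(travel=[[0,0.0002,-0.0004],[0,0,-0.0003],[0,0,0],[0,0,0],[0,0,0],[0,0,0]], dr=[[0,0,0],[0,0,0],[0,0,0],[0,0,0],[0,0,0],[0,0,0]])

```text
time_s: 20.77
position: [0.6155, 0.0564, 0.0621]
tool_rot: [[-1.0, 0.006, 0.0], [0.006, 1.0, -0.0], [-0.0, -0.0, -1.0]]
ft_force: [-0.4, 0.5, 0.1]
grip_width: 0.0195
```

Run:
```python
from h import *
F=[]
for i in range(3):
  snap('side','s10');o=observe(); F.append(o['ft_force'])
snap('scene','c10v')
print(o['position'],np.array(F).round(2).tolist(),o['grip_width'])
crop('s10',285,130,80,90,7,'c13'); crop('c10v',290,180,90,70,8,'c14')
```

```text
[0.6154374  0.0564465  0.06210205] [[-1.63, 0.51, 1.29], [-1.54, 0.49, 0.83], [-0.64, 0.14, 1.35]] 0.019506887909395993
```

View pics/c14.png

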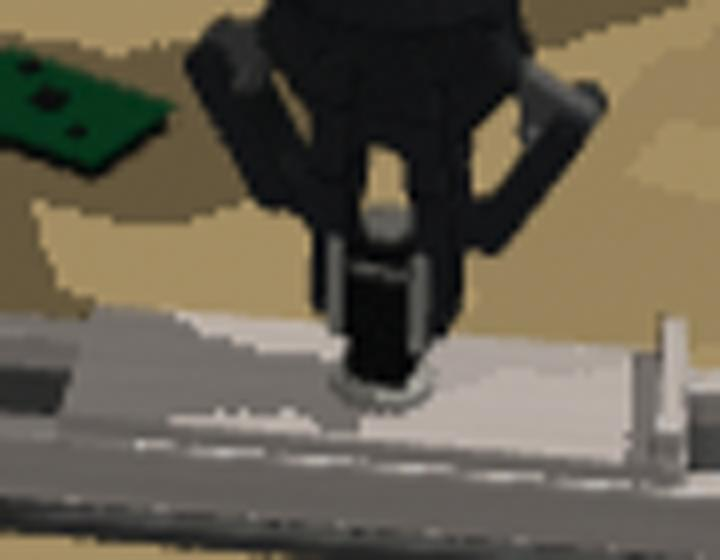

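Call:
jog_arm(travel=[[0,0,0],[0,0,0],[0,0,0],[0,0,0],[0,0,0],[0,0,0]], dr=[[0,0,0],[0,0,0],[0,0,0],[0,0,0],[0,0,0],[0,0,0]], jaw=0.045)

```text
time_s: 21.47
position: [0.6154, 0.0565, 0.062]
tool_rot: [[-1.0, 0.006, 0.0], [0.006, 1.0, 0.0], [-0.0, 0.0, -1.0]]
ft_force: [-0.9, 0.5, -0.2]
grip_width: 0.0448
```

Run:
```python
from h import *
snap('side','s11');snap('scene','c11v');snap('wrist','w11');o=observe()
print(o['position'],o['ft_force'],o['grip_width'])
crop('s11',285,130,80,90,7,'c13'); crop('c11v',290,180,90,70,8,'c14')
```

```text
[0.61541353 0.05650871 0.06203029] [-0.54143743 -0.45642732 -0.39806365] 0.04493324019646055
```

View pics/c14.png

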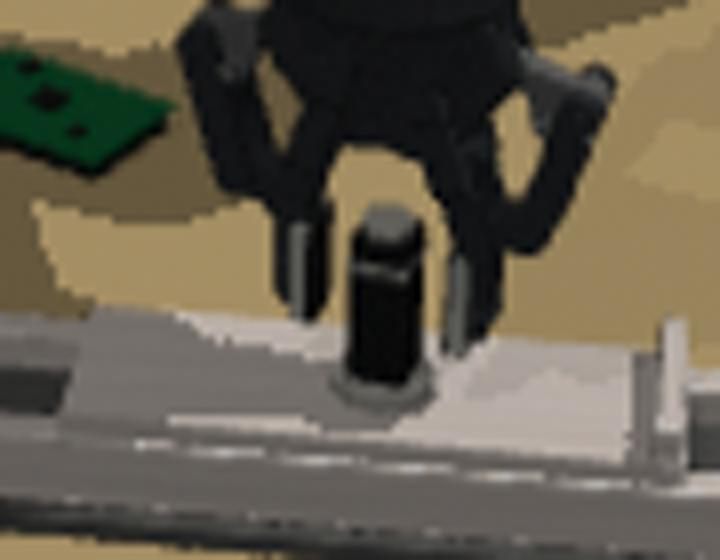

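View pics/w11.png

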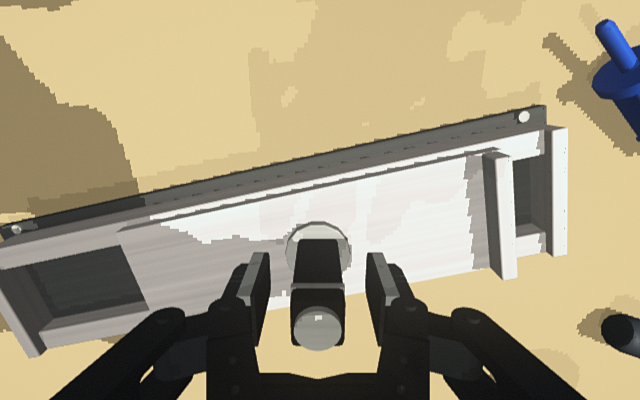

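Pin stands upright, collar flat, fingers clear on both sides. Retract straight up.

Call:
jog_arm(travel=[[0,0,0.005],[0,0,0.015],[0,0,0.02],[0,0,0.025],[0,0,0.025],[0,0,0.025],[0,0,0.02],[0,0,0.015],[0,0,0],[0,0,0],[0,0,0]], dr=[[0,0,0],[0,0,0],[0,0,0],[0,0,0],[0,0,0],[0,0,0],[0,0,0],[0,0,0],[0,0,0],[0,0,0],[0,0,0]])

```text
time_s: 22.53
position: [0.6149, 0.0566, 0.2108]
tool_rot: [[-1.0, 0.006, -0.002], [0.006, 1.0, 0.0], [0.002, 0.0, -1.0]]
ft_force: [-0.2, 0.0, 0.3]
grip_width: 0.0452
```

Run:
```python
from h import *
snap('side','s12');snap('scene','c12v');snap('wrist','w12');o=observe()
print(o['position'],o['ft_force'])
crop('s12',285,130,80,90,7,'c13'); crop('c12v',290,170,90,80,8,'c14')
```

```text
[0.61503853 0.05653145 0.21078951] [-0.11137367  0.1268478  -0.25334756]
```

View pics/c14.png

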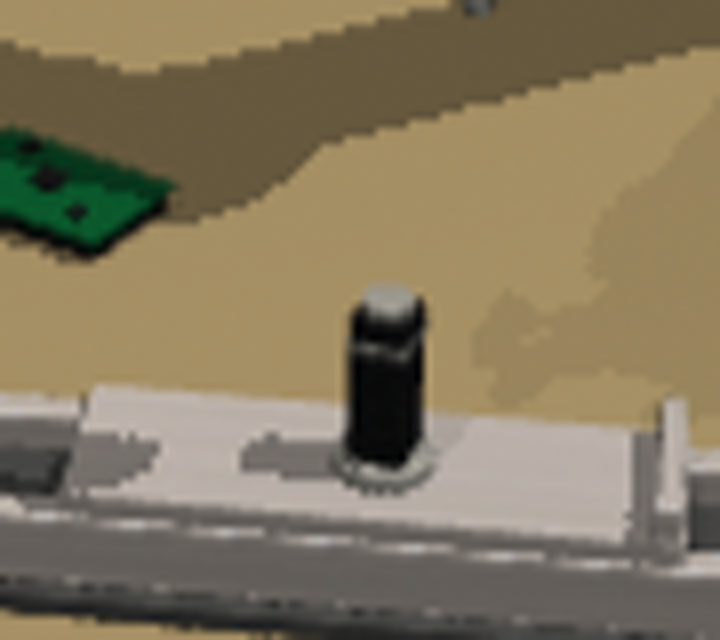

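View pics/c13.png

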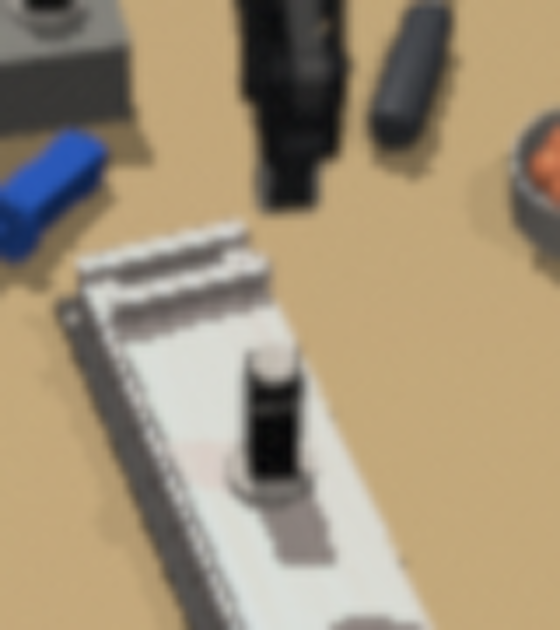

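View pics/c12v.png

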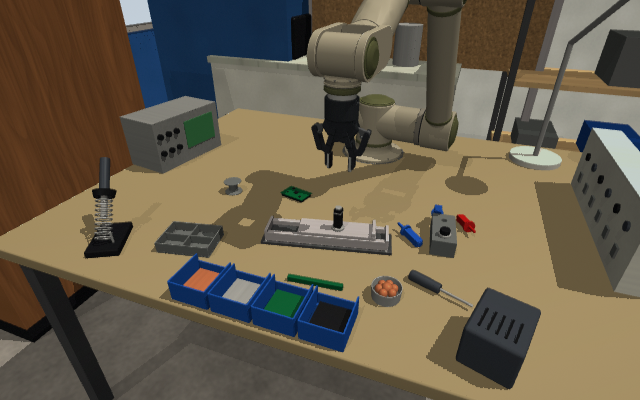

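Run:
```python
from h import *
s=load('s12');c=load('c12v')
S=lambda x,y:cp(x,y,285,130,7);C=lambda x,y:cp(x,y,290,170,8)
print('collar',tri([(s,*S(271,474)),(c,*C(384,462))]))
print('cap',tri([(s,*S(276,362)),(c,*C(389,298))]))
```

```text
collar (array([0.61579654, 0.05611333, 0.04188598]), [0.0003358829536640851, 0.00033588295366413705])
cap (array([0.61630671, 0.05625932, 0.10515264]), [0.00040260278740696684, 0.00040260278740698397])
```

```bash
python3 -c "
from rig import *
print(close_job())"
```

```text
the job is handed in; nothing more can be done
None
```

The pin is home in the notch, released, with its collar flat on the carriage, and the job is handed in at about 22.7 s of the 61 s. No verdict was reported.

**What I did:**
- I took the black index pin from the stand and put its tip through the carriage hole onto the bar. The spring force was about 3 N, so the plunger was in by about 5 mm.
- I dragged the carriage along the rail, at first in strokes of about 9 mm and from 21 mm on in 2 mm steps. After about 68 mm the downward push vanished, which meant the tip had dropped.
- I then lowered the pin until the collar touched the carriage at the expected height, opened the fingers and retracted straight up.

**Last checks:**
- **Pin seat:** in the pictures it stands upright with the collar flat. Its measured height is 4 to 5 mm below its height in the stand, where 3 mm was expected. If it were still riding on the bar it would be higher.
- **Gripper:** the fingers are clear of everything, and the wrist force reads about zero.
- **Forces:** no force reading between steps was above about 6 N at the wrist.

**What disagreed:**
- **Odd readings at the drop:** after the tip dropped, the sensor showed a sideways push of up to 4 N and a downward pull of about 3 N beyond the pin's weight. Both faded once I moved 1 mm further along and lowered the pin.
- **Look-alikes fell over:** all three (two blue, one red) had been balanced on their tips and toppled during the pick-up. I did not grasp them and saw no contact, but I cannot rule out a knock from the gripper. In the final pictures the plug and the other listed parts look where they were, though I did not measure them.

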